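# Set electrode forceps to their marked gap round a scaffold plug and hold

## Robot

A 6-joint arm with a two-finger parallel gripper is mounted at the origin on the work surface; the furniture and walls round the work are solid. World frame = base frame: x ahead of the robot, y to its left, z up, the work surface at z = 0. Lengths are in m, angles in rad, forces in N, time in s.
With the tool pointing down it reaches from about 0.375 to 0.975 m from the base axis. Payload 3.8 kg.
Tool frame: the origin (TCP) lies midway between the tips of the shut fingers; the grasp point (between the pads) lies 19 mm behind it; z points along the fingers, y is the line along which they close (so a half turn about z gives the same grasp; the last joint's range is limited). The gripper opens to 85 mm and grips with 20 to 120 N. Pads are 22 mm wide; open, the fingers measure 114 mm over their backs; the gripper's body (76 mm by 85 mm) begins 54 mm behind the grasp point. The pads swing forward as they close: fully open they stand 13 mm farther back than shut.
Start: joints at [1.09, 0.264, 1.604, -0, 1.274, -0.037], TCP at [0.29, 0.61, 0.231] pointing down, gripper open.
Joint ranges: [-2.63, 2.63], [-0.94, 2.18], [0.31, 2.57], [-1.31, 4.45], [0, 2.66], [-2.55, 2.55]. Speed limits (rad/s): [2.57, 2.57, 3.14, 3.14, 3.14, 3.14].

## Interface

Orientations are given as a rotation vector (axis times angle).
In Python, from workcell import status, read_camera, workorder, masks_of gives the robot as it stands.
- The arm moves only by the tool drive_tool, never from a script. Its argument "rows" is a list of rows, each a list of 7 numbers: the turn, a rotation vector about the tool's x, y, z in degrees, then the shift along the tool's x, y, z in m, then the opening, from 0 (shut) to 1 (fully open). In form: [[ax, ay, az, tx, ty, tz, claw], ...]. A call has 1 to 8 rows; each row shifts and turns the commanded pose from where the row before left it, along the tool's axes as they then stand; what a row does not reach is not made up. A row lasts 1/12 s, in which the tool goes at most 41.7 mm and 7.16 degrees, less where a joint would pass 70% of its speed; a pose out of reach is approached as far as the arm can. A call is refused whole if a number of a shift passes 0.0417 or a number of a turn 7.16, either way. A call with a gripper value outside its range is refused whole. The fingers move at their own pace and stop on an object; "force" is the grip in N (left out, the last holds). Time passes only in rows, so rows that do not move let the fingers close. It gives the time, the measured TCP pose, the force, the opening and the grip force at its end, in the units of the state.
- status.read_state(): the state, without advancing time (a new reading comes with each control period).
- read_camera(name): name is "scene" or "top" or "wrist"; returns a dict with "color" (420x560x3 uint8, red, green, blue), "intrinsics" (3x3 intrinsics, pixels), "world_from_camera" (4x4, takes a point from camera to world coordinates); the wrist camera has in their place "mount" (4x4, takes a point from camera to tool coordinates, whose origin is the TCP and whose axes are the flange's). Camera axes: x right, y up, looking along -z (the intrinsics and any distortion apply to the point x, -y, -z); pixel columns grow to the right and rows downward; lengths in m; the calibration is good to about 2 mm. A picture is of the moment at which its call begins: read the wrist's pose just before it. There is no depth.
- workorder.finish_job(): hands the job in; it is judged then, once.
Trained networks look in a picture, given as the dict that the camera call returned (one of the last four; its "shot" number tells which), for a name from the list of things; names that differ only in an ending like _2 or _b are one class to them, and where a whole thing is asked for, a point or a joint stands for the part that bears it (a point fixed in the world has none). Each returns a list of dicts, best first, with "score" (0 to 1); they miss things now and then, are a little off and sometimes report something else, mostly with a low value. They report only what shows in the picture. A call takes as long as a camera call. They do not tell look-alikes from the thing itself.
- masks_of(picture, name): "mask" (420x560 bool, what is visible of it) and "bbox" ([left, top, right, bottom] in pixels, round what is visible of it).
The state is a dict: "time": time; "q": joint angles; "joint_vel": joint speeds; "joint_torque": joint torques, N m; "tool_pos": TCP position; "tcp_rot": TCP orientation; "wrist_force": force on the tool from outside, world axes, zero at the start; "torque": the same for the moment, N m; "width": opening from 0.0 (shut) to 1.0 (fully open); "grip_force": force on a finger pad.
Only numpy, scipy, OpenCV 4.12 (cv2) and the standard library are available. Lean on these libraries where they do the work, as an engineer would, in place of code of your own. Each camera call takes 0.05 s, during which the arm holds its last target. There are 200 camera calls.

## Task

Dry-fit the electrode forceps at the white ceramic scaffold plug before the leads are plugged in: take the forceps by the green grip pads from their white rest with the tips still spread wide, and lower the two round electrode plates into the dish, squarely on either side of the plug, level with it and clear of the dish floor. Then squeeze until the pointer stands on the red line of the scale (22 mm between the plates) and finish while holding the forceps there, still and at that gap, touching neither plug nor dish. Do not shift or tip the plug, and leave the dish and the things around where they are.

Things in the scene. Friction and masses are not known exactly. Their poses are not given: they have to be found in the camera images.
- forceps: Electrode forceps (large sprung tweezers), 70 g, 194 mm long: black heel at the back, two green blades, two round steel plates at the front. Origin: midway between the grip pads, at mid-height of the blades, 62 mm above the bench in the rest; +x from heel to tips, +y to the left blade, z up. Mass centre within 15 mm of the origin. Pick up from above, closing along y, finger pads at x = 0.
- pad_left (a point): Middle of the outer face of the left grip pad: flat, upright, ridged, 56 mm long (forceps x -24 to +32 mm), 14 mm high (z +/-7 mm). Over both pads at x = 0 the forceps measure 44.5 mm at rest and 34 mm at the red line; 1 mm narrower brings the plates 1.52 mm nearer. Spring force on each pad: about 5 N as closing begins, 9 N at the red line.
- pad_right (a point): The same for the right pad. The two blades are alike, so the forceps centre themselves between the fingers; let go, they spring open. Each blade turns on a hinge in the heel, 105 mm behind the origin and 6 mm to its side.
- red_line (a point): Red line on the white scale strip, which is fixed on the left blade and crosses over the right one at forceps x = 38 mm. The red pointer on the right blade, just in front of the strip, stands in line with it when the plates are 22 mm apart. Dark ticks: 5 mm of gap each.
- blade_left (a joint): Closing angle of the left blade in rad: 0 at rest (spread), 0.05 at the red line, 0.1 at most. Plate gap = 38 mm - 160 mm x (blade_left + blade_right).
- blade_right (a joint): The same for the right blade.
- plate_left (a point): Centre of the inner face of the left electrode plate, a steel disc 11 mm across and 1.5 mm thick standing upright on a 5 mm thick stem that hangs from the blade's tip. In the forceps' frame at x = 55 mm, z = -40 mm, y = +19 mm at rest and +11 mm at the red line. Axes as those of the blade (x along it to the tip, y left, z up).
- plate_right (a point): The same for the right plate (y = -19 mm at rest, -11 mm at the red line).
- rest: White rest for the forceps, fixed; base plate 170 x 74 x 6 mm, two notched uprights, 68 mm high at most: a rear one 50 mm wide under the heel (x -113 to -101 mm) and a front one 70 mm wide under the blades (x 36 to 44 mm). Origin on the bench straight below the forceps' origin, axes as theirs. The notches are open upward: lift the forceps straight up by 15 mm or more to clear them.
- dish: Clear round open dish, loose, 60 g, 88 mm across, rim 15 mm high, floor 3 mm thick, wall 2 mm. Origin: centre of its underside.
- plug: White porous ceramic scaffold plug, loose, 12 g, an upright cylinder 14 mm across and 18 mm high that stands free on the dish floor, within 12 mm of the dish's centre. Origin: centre of its underside.
- plug_mid (a point): The plug's centre, 9 mm above its underside.
- medium_bottle_b: Bottle of pink medium with a blue cap, 46 mm across, 98 mm high, loose, standing at the back. Origin: centre of its underside.
- small_dish: Small pink lidded dish, 38 mm across, 10 mm high, loose. Origin: centre of its underside.
- marker: White and blue marker pen, 132 x 13 x 13 mm, lying loose on the bench. Origin: middle of its underside, x along the pen.
Not all that is in view belongs to the job. Leave any blue look-alike of the dish alone.

How it is judged:
On the way, in this order (a step that is already met when the one before it is completed fails the run):
1. the forceps are lifted clear of their rest by the fingers, tips still spread (plates more than 25 mm apart) (contact force between the fingers and forceps above 1 N and contact force between forceps and rest below 0.1 N and height (world z) of forceps above 0.085 m and distance between plate_left and plate_right above 0.025 m), for 0.2 s.
2. the plates stand either side of the plug, level with it (within 6 mm along the blade and in height), still more than 25 mm apart (contact force between the fingers and forceps above 1 N and x of plug_mid in the frame of plate_left between -0.006 and 0.006 m and z of plug_mid in the frame of plate_left between -0.006 and 0.006 m and y of plug_mid in the frame of plate_left below -0.006 m and x of plug_mid in the frame of plate_right between -0.006 and 0.006 m and z of plug_mid in the frame of plate_right between -0.006 and 0.006 m and y of plug_mid in the frame of plate_right above 0.006 m and distance between plate_left and plate_right above 0.025 m), for 0.2 s.
At the end, for the whole second after the job is handed in: Held by the fingers alone (forceps touch no rest, dish or plug), plates 22 mm apart within 2 mm and steady, one either side of the plug, its middle within 6 mm of the plates' centres along the blade and in height; plug upright and within 6 mm of its start, dish within 8 mm (contact force between the fingers and forceps above 1 N and x of plug_mid in the frame of plate_left between -0.006 and 0.006 m and z of plug_mid in the frame of plate_left between -0.006 and 0.006 m and y of plug_mid in the frame of plate_left below -0.006 m and x of plug_mid in the frame of plate_right between -0.006 and 0.006 m and z of plug_mid in the frame of plate_right between -0.006 and 0.006 m and y of plug_mid in the frame of plate_right above 0.006 m and contact force between forceps and rest below 0.1 N and contact force between forceps and dish below 0.1 N and contact force between forceps and plug below 0.1 N and distance between plate_left and plate_right between 0.02 and 0.024 m and height (world z) of forceps above 0.04 m and linear speed of forceps below 0.02 m/s and angular speed of forceps below 0.2 rad/s and velocity of joint blade_left between -0.03 and 0.03 rad/s and velocity of joint blade_right between -0.03 and 0.03 rad/s and angle between plug's own z axis and vertical below 0.1 rad and distance of plug from where it was at the start of the episode below 0.006 m and distance of dish from where it was at the start of the episode below 0.008 m); the arm keeps its last pose, push and grip.
It fails at once if the plug is shoved (6 mm) or tipped (distance of plug from where it was at the start of the episode above 0.006 m or angle between plug's own z axis and vertical above 0.25 rad).
It fails at once if the dish is shifted by more than 8 mm (distance of dish from where it was at the start of the episode above 0.008 m).
It fails at once if the bottle, the small dish or the pen is shifted by more than 10 mm (distance of any of medium_bottle_b, small_dish, marker from where it was at the start of the episode above 0.01 m).
It also fails if it takes over 53 s, if anything falls off the work surface, if the arm or the gripper's body presses on something with over 40 N, if the wrist force passes 120 N, or if a joint passes its speed limit or range.

## Working session

There is one attempt and no reset: what is moved stays moved. The work goes in short steps, Python scripts to look and compute and a tool call to move; the robot and the scene stay as the last step left them, time stands still between calls to the robot, and variables do not carry over. Pictures are saved under pics/ and viewed, at most 11 in all, crops included, and the job is handed in when it is done.

Besides the shell and the picture viewer there is one more tool, called by a JSON object that holds its "api" and its "payload". drive_tool: Moves the arm, as the interface text tells. Its arguments: {"type":"object","properties":{"rows":{"type":"array"},"force":{"type":"number"}},"required":["rows"]}

```bash
mkdir -p pics; cat > h.py <<'E'
import numpy as np, cv2
from scipy.spatial.transform import Rotation as R
from workcell import status, read_camera, workorder, masks_of
def save(p,n): cv2.imwrite('pics/'+n,p['color'][...,::-1])
def pose(p,st=None):
    if 'world_from_camera' in p: return np.array(p['world_from_camera'])
    T=np.eye(4);T[:3,:3]=R.from_rotvec(st['tcp_rot']).as_matrix();T[:3,3]=st['tool_pos'];return T@np.array(p['mount'])
def ray(p,uv,st=None):
    T=pose(p,st);K=np.array(p['intrinsics']);d=np.linalg.inv(K)@[uv[0],uv[1],1];d=T[:3,:3]@[d[0],-d[1],-d[2]];return T[:3,3],d
def atz(p,uv,z,st=None):
    o,d=ray(p,uv,st);return o+d*(z-o[2])/d[2]
def proj(p,X,st=None):
    T=np.linalg.inv(pose(p,st));c=T[:3,:3]@X+T[:3,3];K=np.array(p['intrinsics']);v=K@[c[0],-c[1],-c[2]];return v[:2]/v[2]
E
python3 - <<'E'
from h import *
a=read_camera('scene');b=read_camera('top');save(a,'s.png');save(b,'t.png')
print({k:(v.shape if k=='color' else v) for k,v in b.items()}); print(a['world_from_camera'])
for p in (a,b):
  for n in ['forceps','pad_left','plate_left','red_line','rest','dish','plug','marker','small_dish','medium_bottle_b']:
    print(n,[(round(r['score'],2),[int(x) for x in r['bbox']]) for r in masks_of(p,n)])
print(status.read_state())
E
```

```text
{'color': (420, 560, 3), 'intrinsics': array([[478.81003573,   0.        , 281.83116154],
       [  0.        , 478.81003573, 205.92132422],
       [  0.        ,   0.        ,   1.        ]]), 'world_from_camera': array([[ 0.00565827,  0.9789505 , -0.20401935,  0.29878443],
       [-0.99998144,  0.00507872, -0.00336414,  0.01913766],
       [-0.00225717,  0.2040346 ,  0.97896107,  1.018762  ],
       [ 0.        ,  0.        ,  0.        ,  1.        ]]), 'shot': 2}
[[-0.67307633  0.3531608  -0.64980435 -0.04468241]
 [-0.73949451 -0.33417484  0.58435866  0.52137863]
 [-0.0107757   0.87384474  0.48608565  0.47443896]
 [ 0.          0.          0.          1.        ]]
forceps [(0.92, [324, 172, 380, 213])]
pad_left [(0.77, [328, 176, 361, 203])]
plate_left [(0.52, [327, 178, 363, 202]), (0.41, [341, 176, 368, 197])]
red_line [(0.47, [328, 178, 366, 204])]
rest [(0.83, [322, 176, 381, 230]), (0.6, [326, 175, 364, 203]), (0.16, [262, 211, 303, 233])]
dish [(0.8, [226, 236, 266, 268]), (0.19, [232, 170, 250, 213])]
plug [(0.48, [325, 171, 379, 210])]
marker [(0.49, [262, 210, 303, 232])
[... 544 characters left out ...]
b [(0.94, [270, 126, 285, 154])]
{'time': 1.1, 'q': array([ 1.09010980e+00,  2.63873638e-01,  1.60399958e+00, -1.04778252e-06,
        1.27366856e+00, -3.68964859e-02]), 'joint_vel': array([ 0.00064266,  0.00187619, -0.00082142,  0.00012244, -0.00050931,
        0.00177284]), 'joint_torque': array([ 1.00755387e-03, -5.15065920e+01, -3.67735755e+01, -9.44858766e-05,
        5.61875313e-04,  7.10902441e-06]), 'tool_pos': array([0.28982452, 0.60961914, 0.23129773]), 'tcp_rot': array([6.91393694e-01, 3.06455401e+00, 7.68467024e-05]), 'wrist_force': array([ 0.00165457, -0.26781981, -0.54111429]), 'torque': array([0.01295121, 0.06223663, 0.02021305]), 'grip_force': 0.0, 'width': 1.002929320793233}
```

```bash
python3 - <<'E'
from h import *
t=cv2.imread('pics/t.png')[115:310,140:400]
cv2.imwrite('pics/t3.png',cv2.resize(t,None,fx=3,fy=3,interpolation=cv2.INTER_CUBIC))
p=read_camera('top')
for n,uv,z in [('dishA',(225,214),.008),('dishB',(170.5,274),.008),('plug',(226.5,210),.02),('forceps',(366,231),.062),('rest',(365,232),.03),('marker',(286,196),.006),('small',(292,270),.005),('bottle',(277,140),.05)]: print(n,atz(p,uv,z).round(4))
E
```

```text
dishA [0.4911 0.1447 0.008 ]
dishB [0.3625 0.2551 0.008 ]
plug [0.4975 0.1402 0.02  ]
forceps [ 0.4474 -0.1477  0.062 ]
rest [ 0.4502 -0.1512  0.03  ]
marker [0.5319 0.0137 0.006 ]
small [0.3725 0.0004 0.005 ]
bottle [0.6439 0.0336 0.05  ]
```

View pics/t3.png

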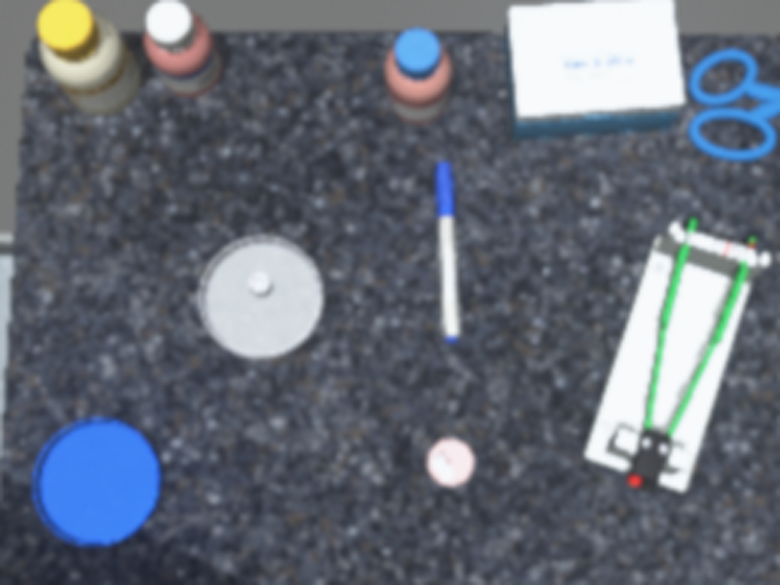

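View pics/s.png

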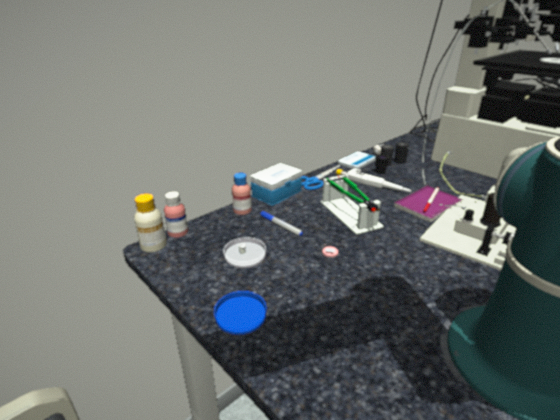

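Clear dish at top pixel (225,214), with the plug at (226,210). The look-alike is the blue dish at (171,274), which I'll leave alone. The forceps (the only ones; blue scissors are at (385,148)) have their heel at (357,270) and tips at (370–391,192). I'm choosing the clear dish and the green forceps, and stopping over the dish first with the wrist camera.

{"api": "drive_tool", "payload": {"rows": [[0, 0, -1, -0.0238, -0.0251, 0, 1], [0, 0, -1, -0.0238, -0.0251, 0, 1], [0, 0, -1, -0.0238, -0.0251, 0, 1], [0, 0, -1, -0.0238, -0.0251, 0, 1], [0, 0, -1, -0.0238, -0.0251, 0, 1], [0, 0, -1, -0.0238, -0.0251, 0, 1], [0, 0, -1, -0.0238, -0.0251, 0, 1], [0, 0, 0, -0.0238, -0.0251, 0, 1]]}}

```text
time: 1.82
tool_pos: [0.3916, 0.3509, 0.2315]
tcp_rot: [0.501, 3.101, 0.001]
wrist_force: [0.0, -0.2, 0.2]
width: 1.0
grip_force: 0.0
```

{"api": "drive_tool", "payload": {"rows": [[0, 0, 0, -0.0238, -0.0251, 0, 1], [0, 0, 0, -0.0238, -0.0251, 0, 1], [0, 0, 0, -0.0238, -0.0251, 0, 1], [0, 0, 0, -0.0238, -0.0251, 0, 1], [0, 0, 0, -0.0238, -0.0251, 0, 1], [0, 0, 0, 0, 0, 0, 1], [0, 0, 0, 0, 0, 0, 1]]}}

```text
time: 2.4
tool_pos: [0.4652, 0.1943, 0.2315]
tcp_rot: [0.509, 3.1, 0.001]
wrist_force: [-0.8, 1.3, 1.0]
width: 0.997
grip_force: 0.0
```

```bash
cat >> h.py <<'E'
def look(names,fn):
    st=status.read_state();p=read_camera('wrist');save(p,fn);out={}
    print('tcp',st['tool_pos'].round(4),'R',R.from_rotvec(st['tcp_rot']).as_matrix().round(3).tolist(),'w',st['width'],'t',st['time'])
    for n in names:
        out[n]=masks_of(p,n);print(n,[(round(r['score'],2),[int(x) for x in r['bbox']]) for r in out[n]])
    return st,p,out
E
python3 - <<'E'
from h import *
st,p,o=look(['dish','plug'],'w1.png');print(p['mount'].round(3),p['intrinsics'])
E
```

```text
tcp [0.4652 0.1943 0.2315] R [[-0.947, 0.32, 0.0], [0.32, 0.947, 0.0], [-0.0, 0.0, -1.0]] w 0.9971300740875085 t 2.4
dish [(0.97, [258, 4, 352, 105]), (0.94, [203, 177, 283, 259])]
plug [(0.58, [237, 221, 254, 237])]
[[-0.     0.961  0.276  0.07 ]
 [ 1.     0.    -0.001  0.   ]
 [-0.001  0.276 -0.961 -0.143]
 [ 0.     0.     0.     1.   ]] [[361.07253447   0.         282.51826625]
 [  0.         361.07253447 214.64609226]
 [  0.           0.           1.        ]]
```

View pics/w1.png

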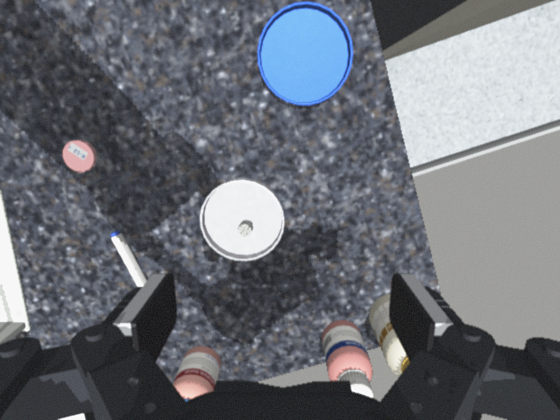

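The wrist view shows the clear dish at (243,219), with the plug at (245,229) standing in it. The blue look-alike is at (306,54). Next I move to the forceps.

```bash
python3 - <<'E'
from h import *
st=status.read_state();p=read_camera('wrist');o=masks_of(p,'plug');t=read_camera('top');ot=masks_of(t,'plug')
for q,oo,s in ((p,o,st),(t,ot,None)):
  for r in oo[:2]:
    m=r['mask'];v,u=np.nonzero(m);print(r['score'],m.sum(),u.mean(),v.mean(),atz(q,(u.mean(),v.mean()),.014,s).round(4))
print(atz(p,(243,219),.008,st), atz(p,(245,227.5),.021,st))
E
```

```text
0.53 205 243.16585365853658 228.98536585365855 [0.4977 0.1425 0.014 ]
0.49 36 226.38888888888889 209.13888888888889 [0.5005 0.1413 0.014 ]
[0.48882325 0.14490728 0.008     ] [0.49480383 0.14634254 0.021     ]
```

{"api": "drive_tool", "payload": {"rows": [[0, 0, 0, -0.011, -0.036, 0, 1], [0, 0, 0, -0.011, -0.036, 0, 1], [0, 0, 0, -0.011, -0.036, 0, 1], [0, 0, 0, -0.011, -0.036, 0, 1], [0, 0, 0, -0.011, -0.036, 0, 1], [0, 0, 0, -0.011, -0.036, 0, 1], [0, 0, 0, -0.011, -0.036, 0, 1], [0, 0, 0, -0.011, -0.036, 0, 1]]}}

```text
time: 3.42
tool_pos: [0.4569, -0.1063, 0.2315]
tcp_rot: [0.5, 3.101, 0.0]
wrist_force: [1.1, 0.1, -0.7]
width: 1.0
grip_force: 0.0
```

{"api": "drive_tool", "payload": {"rows": [[0, 0, 0, 0, -0.035, 0, 1], [0, 0, 0, 0, 0, 0, 1], [0, 0, 0, 0, 0, 0, 1]]}}

```text
time: 3.67
tool_pos: [0.4457, -0.1394, 0.2313]
tcp_rot: [-0.508, -3.1, -0.001]
wrist_force: [-0.3, 0.0, 0.3]
width: 1.001
grip_force: 0.0
```

```bash
python3 - <<'E'
from h import *
st,p,o=look(['forceps','pad_left','plate_left','rest','red_line'],'w2.png')
E
```

```text
tcp [ 0.4457 -0.1394  0.2313] R [[-0.948, 0.319, -0.0], [0.319, 0.948, 0.0], [0.0, 0.0, -1.0]] w 1.000757009553224 t 3.6667
forceps [(0.63, [242, 78, 298, 291])]
pad_left [(0.81, [244, 129, 296, 292])]
plate_left [(0.74, [245, 132, 297, 287])]
rest [(0.94, [236, 98, 313, 283])]
red_line [(0.65, [244, 133, 296, 292]), (0.52, [240, 131, 263, 294])]
```

View pics/w2.png

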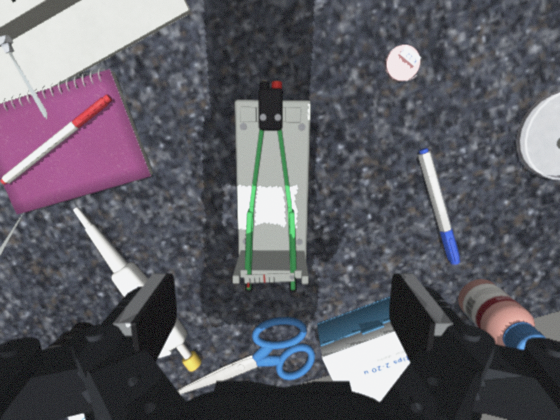

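```bash
python3 - <<'E'
from h import *
im=cv2.imread('pics/w2.png')[70:300,215:335]
im=cv2.resize(im,None,fx=3.4,fy=2.6,interpolation=cv2.INTER_CUBIC)
im=cv2.imread('pics/w2.png')
a=cv2.resize(im[70:195,215:335],None,fx=3.3,fy=3.3,interpolation=cv2.INTER_CUBIC);b=cv2.resize(im[180:305,215:335],None,fx=3.3,fy=3.3,interpolation=cv2.INTER_CUBIC)
cv2.imwrite('pics/w2c.png',np.hstack([a,b]))
st=status.read_state();p=read_camera('wrist')
g=p['color'].astype(int);gm=(g[...,1]>g[...,0]+40)&(g[...,1]>g[...,2]+40)
for v in range(130,296,12):
    u=np.nonzero(gm[v,235:310])[0]+235
    if len(u): 
        k=u<270
        print(v,u[k].min() if k.any() else 0,u[k].max() if k.any() else 0,u[~k].min() if (~k).any() else 0,u[~k].max() if (~k).any() else 0, atz(p,((u.min()+u.max())/2,v),.062,st).round(4))
c=np.array([.4457,-.1394,0]);Rm=R.from_rotvec(st['tcp_rot']).as_matrix()
ax=-Rm[:,0]
o=atz(p,(270.5,230),.069,st)
for x in (-105,-24,0,32,38,60): print(x,[proj(p,o+ax*x/1e3,st).round(1)])
print(o)
E
```

```text
142 256 258 277 279 [ 0.3999 -0.1347  0.062 ]
154 254 257 279 281 [ 0.4094 -0.138   0.062 ]
166 252 255 280 282 [ 0.4191 -0.1418  0.062 ]
178 251 253 282 284 [ 0.4291 -0.1448  0.062 ]
190 249 252 283 286 [ 0.4393 -0.1482  0.062 ]
202 247 250 284 288 [ 0.4496 -0.1518  0.062 ]
214 244 249 285 290 [ 0.4599 -0.1558  0.062 ]
226 244 249 286 291 [ 0.4708 -0.1591  0.062 ]
238 243 248 287 291 [ 0.4816 -0.1633  0.062 ]
250 243 248 288 291 [ 0.4927 -0.1671  0.062 ]
262 242 246 287 292 [ 0.5041 -0.171   0.062 ]
286 0 0 288 291 [ 0.5342 -0.1587  0.062 ]
-105 [array([269.3, 106.9])]
-24 [array([270.2, 203.9])]
0 [array([270.5, 230. ])]
32 [array([270.8, 263.2])]
38 [array([270.9, 269.2])]
60 [array([271.1, 290.8])]
[ 0.47313216 -0.15676221  0.069     ]
```

View pics/w2c.png

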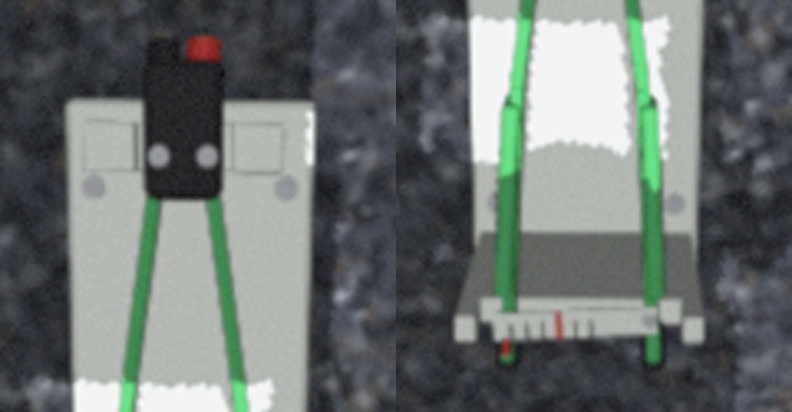

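The crop shows the hinge pins at w2 pixel (270,117), the pads starting at row 210, the scale strip at row 278 and the tips at (248,289) and (293,289). The arm settled a little after that shot, so I'm recomputing with matching states.

```bash
python3 - <<'E'
from h import *
st=status.read_state();p=read_camera('wrist');print(st['tool_pos'],st['time'],R.from_rotvec(st['tcp_rot']).as_matrix().round(4)[0])
old=dict(st);old['tool_pos']=np.array([.4457,-.1394,.2313]);old['tcp_rot']=R.from_matrix([[-0.948, 0.319, 0],[0.319, 0.948, 0],[0,0,-1.0]]).as_rotvec()
g=p['color'].astype(int);gm=(g[...,1]>g[...,0]+40)&(g[...,1]>g[...,2]+40)
for v in range(130,264,20):
    u=np.nonzero(gm[v,235:310])[0]+235; X=atz(p,((u.min()+u.max())/2,v),.064,st); print(v,(u.min()+u.max())/2,X.round(4))
ax=np.array([.948,-.319,0])
for (uv,z,x) in [((270.2,117.3),.072,-105),((270.5,210.3),.069,-24),((270.5,280),.068,40),((270.5,276.4),.068,36),((270.5,278.5),.072,38)]:
    print(x,(atz(p,uv,z,old)-ax*x/1e3).round(4))
rows=g[205:220,243:252].sum(2); print(gm[200:222,240:252].sum(1), gm[200:222,283:296].sum(1))
t=read_camera('top')
for u,v in [(140+650/3,115+442/3)]: print('top hinge',(atz(t,(u,v),.072)+ax*.105).round(4))
E
```

```text
[ 0.44630981 -0.13725791  0.23126741] 4.0167 [-0.9495  0.3139  0.    ]
130 268.0 [ 0.3905 -0.1311  0.064 ]
150 268.0 [ 0.4061 -0.1365  0.064 ]
170 267.5 [ 0.4222 -0.1425  0.064 ]
190 267.5 [ 0.4388 -0.1482  0.064 ]
210 267.5 [ 0.456  -0.1541  0.064 ]
230 267.0 [ 0.4736 -0.1606  0.064 ]
250 267.5 [ 0.4921 -0.1665  0.064 ]
-105 [ 0.4803 -0.1611  0.072 ]
-24 [ 0.4779 -0.1609  0.069 ]
40 [ 0.4811 -0.1627  0.068 ]
36 [ 0.4814 -0.1627  0.068 ]
38 [ 0.4797 -0.1621  0.072 ]
[4 4 5 4 4 4 4 4 4 4 5 5 6 6 7 7 6 7 7 7 6 6] [5 5 4 4 4 4 4 4 4 4 5 5 6 6 7 7 7 6 6 6 6 6]
top hinge [ 0.4828 -0.1592  0.072 ]
```

{"api": "drive_tool", "payload": {"rows": [[0, 0, 0.9, -0.02, -0.0065, 0.025, 1], [0, 0, 0, -0.0195, -0.0065, 0.025, 1], [0, 0, 0, 0, 0, 0.025, 1], [0, 0, 0, 0, 0, 0.025, 1], [0, 0, 0, 0, 0, 0, 1], [0, 0, 0, 0, 0, 0, 1], [0, 0, 0, 0, 0, 0, 1]]}}

```text
time: 4.7
tool_pos: [0.4799, -0.1636, 0.1325]
tcp_rot: [0.526, 3.096, -0.0]
wrist_force: [0.5, -0.2, 0.1]
width: 0.995
grip_force: 0.0
```

```bash
python3 - <<'E'
from h import *
st,p,o=look([],'w3.png')
g=p['color'].astype(int);gm=(g[...,1]>g[...,0]+40)&(g[...,1]>g[...,2]+40)
for v in range(60,420,30):
    u=np.nonzero(gm[v,180:400])[0]+180
    if len(u): X=atz(p,((u.min()+u.max())/2,v),.064,st); print(v,u.min(),u.max(),X.round(4), (R.from_rotvec(st['tcp_rot']).as_matrix().T@(X-st['tool_pos'])).round(4))
E
```

```text
tcp [ 0.4799 -0.1636  0.1325] R [[-0.944, 0.331, 0.001], [0.331, 0.944, -0.0], [-0.001, -0.0, -1.0]] w 0.9952963524314649 t 4.7
90 264 304 [ 0.4035 -0.1356  0.064 ] [0.0815 0.0012 0.0684]
120 260 307 [ 0.4186 -0.1411  0.064 ] [0.0654 0.0009 0.0684]
150 257 311 [ 0.4345 -0.1464  0.064 ] [0.0486 0.0012 0.0684]
180 253 315 [ 0.4511 -0.1522  0.064 ] [0.031  0.0012 0.0684]
210 249 319 [ 0.4686 -0.1583  0.064 ] [0.0125 0.0012 0.0685]
240 248 320 [ 0.4868 -0.1647  0.064 ] [-0.0068  0.0013  0.0685]
270 247 321 [ 0.506  -0.1714  0.064 ] [-0.0271  0.0013  0.0685]
300 314 319 [ 0.5332 -0.1583  0.064 ] [-0.0485  0.0226  0.0685]
```

View pics/w3.png

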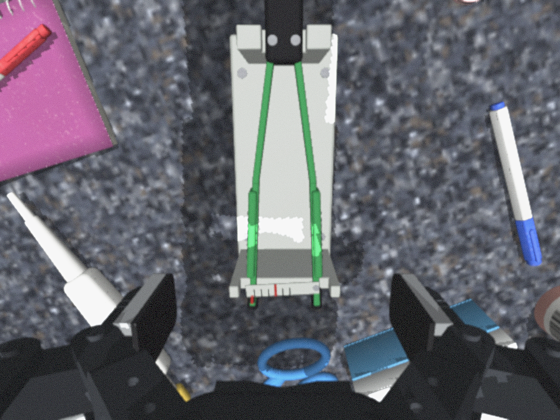

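The forceps sit centred between the fingers: pads at (253,230) and (318,230), scale at row 289, hinge pins at (272–295,40). They are aligned to about 1 mm, so I descend.

{"api": "drive_tool", "payload": {"rows": [[0, 0, 0, 0.001, 0.0012, 0.03, 1], [0, 0, 0, 0, 0, 0.03, 1], [0, 0, 0, 0, 0, 0.02, 1], [0, 0, 0, 0, 0, 0.011, 1], [0, 0, 0, 0, 0, 0, 0.8], [0, 0, 0, 0, 0, 0, 0.6], [0, 0, 0, 0, 0, 0, 0.55], [0, 0, 0, 0, 0, 0, 0.55]], "force": 20}}

```text
time: 5.42
tool_pos: [0.4805, -0.1628, 0.0424]
tcp_rot: [0.527, 3.093, -0.001]
wrist_force: [1.1, 0.6, -0.2]
width: 0.555
grip_force: 0.0
```

{"api": "drive_tool", "payload": {"rows": [[0, 0, 0, 0, 0, 0, 0.53], [0, 0, 0, 0, 0, 0, 0.52], [0, 0, 0, 0, 0, 0, 0.51], [0, 0, 0, 0, 0, 0, 0.5], [0, 0, 0, 0, 0, 0, 0.5], [0, 0, 0, 0, 0, 0, 0.5]]}}

```text
time: 5.92
tool_pos: [0.4806, -0.1628, 0.0427]
tcp_rot: [0.527, 3.093, -0.001]
wrist_force: [-0.8, 0.2, 7.3]
width: 0.504
grip_force: 8.1
```

{"api": "drive_tool", "payload": {"rows": [[0, 0, 0, 0, 0, -0.004, 0.5], [0, 0, 0, 0, 0, -0.008, 0.5], [0, 0, 0, 0, 0, -0.012, 0.5], [0, 0, 0, 0, 0, -0.012, 0.5], [0, 0, 0, 0, 0, -0.012, 0.5], [0, 0, 0, 0, 0, -0.012, 0.5], [0, 0, 0, 0, 0, 0, 0.5], [0, 0, 0, 0, 0, 0, 0.5]]}}

```text
time: 6.58
tool_pos: [0.4797, -0.1625, 0.1018]
tcp_rot: [0.527, 3.094, -0.001]
wrist_force: [0.5, 1.0, -1.3]
width: 0.502
grip_force: 5.3
```

{"api": "drive_tool", "payload": {"rows": [[0, 0, 0, 0, 0, 0, 0.5], [0, 0, 0, 0, 0, 0, 0.5]]}}

```text
time: 6.75
tool_pos: [0.4779, -0.1618, 0.0995]
tcp_rot: [-0.527, -3.096, -0.001]
wrist_force: [0.1, -0.6, 0.2]
width: 0.504
grip_force: 5.3
```

```bash
python3 - <<'E'
from h import *
st,p,o=look([],'w4.png')
E
```

```text
tcp [ 0.4779 -0.1618  0.0995] R [[-0.944, 0.331, -0.001], [0.331, 0.944, 0.001], [0.002, 0.0, -1.0]] w 0.5038113489854195 t 6.75
```

View pics/w4.png

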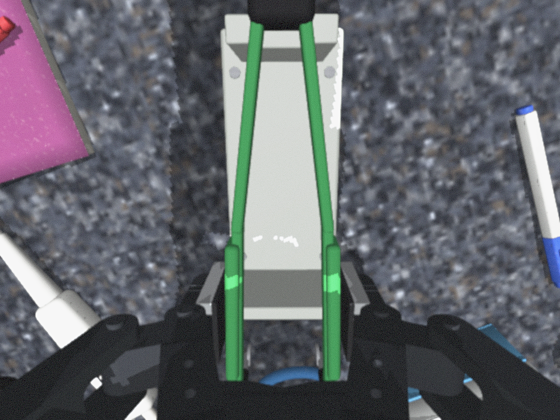

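Forceps lifted at about z 0.12, with the pads at (233,300) and (332,300), tips spread and the plates visible at (247,360) and (318,360). I carry them over to the dish gently.

{"api": "drive_tool", "payload": {"rows": [[0, 0, 0, 0.00375, 0.00815, 0, 0.5], [0, 0, 0, 0.00375, 0.00815, 0, 0.5], [0, 0, 0, 0.0075, 0.0163, 0, 0.5], [0, 0, 0, 0.0075, 0.0163, 0, 0.5], [0, 0, 0, 0.0075, 0.0163, 0, 0.5], [0, 0, 0, 0.0075, 0.0163, 0, 0.5], [0, 0, 0, 0.0075, 0.0163, 0, 0.5], [0, 0, 0, 0.0075, 0.0163, 0, 0.5]]}}

```text
time: 7.47
tool_pos: [0.466, -0.0353, 0.0999]
tcp_rot: [-0.527, -3.096, -0.0]
wrist_force: [0.5, -0.8, -0.2]
width: 0.501
grip_force: 5.3
```

{"api": "drive_tool", "payload": {"rows": [[0, 0, 0, 0.0075, 0.0163, 0, 0.5], [0, 0, 0, 0.0075, 0.0163, 0, 0.5], [0, 0, 0, 0.0075, 0.0163, 0, 0.5], [0, 0, 0, 0.0075, 0.0163, 0, 0.5], [0, 0, 0, 0.0075, 0.0163, 0, 0.5], [0, 0, 0, 0.0075, 0.0163, 0, 0.5], [0, 0, 0, 0.0075, 0.0163, 0, 0.5], [0, 0, 0, 0.0075, 0.0163, 0, 0.5]]}}

```text
time: 8.13
tool_pos: [0.4523, 0.1074, 0.0999]
tcp_rot: [-0.526, -3.096, 0.0]
wrist_force: [0.1, -0.3, -0.7]
width: 0.493
grip_force: 5.3
```

{"api": "drive_tool", "payload": {"rows": [[0, 0, 0, 0.0075, 0.0163, 0, 0.5], [0, 0, 0, 0.0075, 0.0163, 0, 0.5], [0, 0, 0, 0.00375, 0.00815, 0, 0.5], [0, 0, 0, 0.00375, 0.00815, 0, 0.5], [0, 0, 0, 0, 0, 0, 0.5], [0, 0, 0, 0, 0, 0, 0.5], [0, 0, 0, 0, 0, 0, 0.5], [0, 0, 0, 0, 0, 0, 0.5]]}}

```text
time: 8.8
tool_pos: [0.4483, 0.1588, 0.1002]
tcp_rot: [-0.529, -3.097, 0.0]
wrist_force: [-0.1, 0.3, -1.6]
width: 0.502
grip_force: 5.3
```

```bash
python3 - <<'E'
from h import *
st,p,o=look(['plug','dish'],'w5.png')
r=R.from_rotvec(st['tcp_rot']).as_matrix()
for m in o['plug']:
    v,u=np.nonzero(m['mask']);print(m['score'],u.mean(),v.mean(),len(u),(r.T@(atz(p,(u.mean(),v.mean()),.017,st)-st['tool_pos'])).round(4))
cv2.imwrite('pics/w5c.png',cv2.resize(cv2.imread('pics/w5.png')[220:420,180:380],None,fx=3,fy=3,interpolation=cv2.INTER_CUBIC))
E
```

```text
tcp [0.4483 0.1588 0.1002] R [[-0.943, 0.332, -0.0], [0.332, 0.943, -0.0], [0.0, -0.0, -1.0]] w 0.5019543708063237 t 8.8
plug [(0.93, [271, 279, 294, 306])]
dish [(0.94, [317, 0, 461, 105]), (0.92, [223, 222, 322, 336])]
0.93 283.3813559322034 291.86228813559325 472 [-0.0504  0.0009  0.0832]
```

View pics/w5c.png

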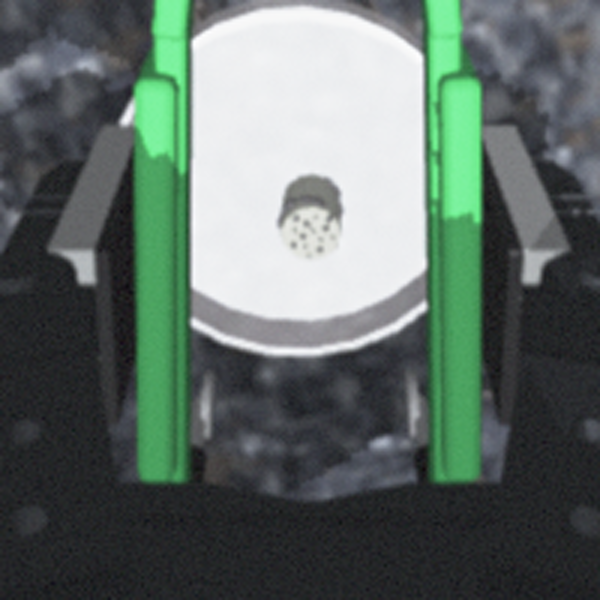

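The plug top is at (283,297), midway between the plates at (249,355) and (317,355), all well inside the dish. It needs a 1.5 mm backward trim, then I lower.

{"api": "drive_tool", "payload": {"rows": [[0, 0, 0, 0.0015, 0, 0.006, 0.5], [0, 0, 0, 0, 0, 0.01, 0.5], [0, 0, 0, 0, 0, 0.01, 0.5], [0, 0, 0, 0, 0, 0.01, 0.5], [0, 0, 0, 0, 0, 0.006, 0.5], [0, 0, 0, 0, 0, 0, 0.5], [0, 0, 0, 0, 0, 0, 0.5], [0, 0, 0, 0, 0, 0, 0.5]]}}

```text
time: 9.62
tool_pos: [0.4471, 0.16, 0.0583]
tcp_rot: [0.527, 3.097, 0.0]
wrist_force: [-0.1, 0.6, -0.6]
width: 0.502
grip_force: 5.3
```

```bash
python3 - <<'E'
from h import *
st,p,o=look(['plug'],'w6.png')
cv2.imwrite('pics/w6c.png',cv2.resize(cv2.imread('pics/w6.png')[220:420,180:380],None,fx=3,fy=3,interpolation=cv2.INTER_CUBIC))
E
```

```text
tcp [0.4471 0.16   0.0583] R [[-0.944, 0.331, 0.0], [0.331, 0.944, 0.0], [-0.0, 0.0, -1.0]] w 0.5021493395759156 t 9.6167
plug [(0.98, [266, 311, 296, 349])]
```

View pics/w6c.png

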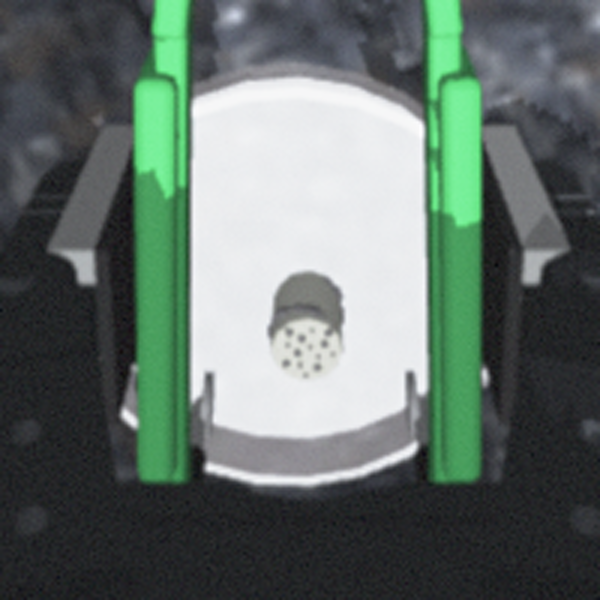

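The plug top at (283,336) is centred between the plates, with x matching to about 0.5 mm. I lower to level.

{"api": "drive_tool", "payload": {"rows": [[0, 0, 0, 0, 0, 0.005, 0.5], [0, 0, 0, 0, 0, 0.006, 0.5], [0, 0, 0, 0, 0, 0.006, 0.5], [0, 0, 0, 0, 0, 0.005, 0.5], [0, 0, 0, 0, 0, 0.002, 0.5], [0, 0, 0, 0, 0, 0, 0.5], [0, 0, 0, 0, 0, 0, 0.5], [0, 0, 0, 0, 0, 0, 0.5]]}}

```text
time: 10.38
tool_pos: [0.4471, 0.16, 0.0344]
tcp_rot: [0.527, 3.097, 0.0]
wrist_force: [0.8, -0.5, -0.9]
width: 0.504
grip_force: 5.3
```

```bash
python3 - <<'E'
from h import *
st,p,o=look(['plug'],'w7.png')
a=cv2.resize(cv2.imread('pics/w7.png')[220:420,200:360],None,fx=2.5,fy=3,interpolation=cv2.INTER_CUBIC)
s=read_camera('scene');save(s,'s7.png');r=masks_of(s,'dish');print([(q['score'],q['bbox']) for q in r])
b=cv2.resize(cv2.imread('pics/s7.png')[200:300,190:290],(390,600),interpolation=cv2.INTER_CUBIC)
cv2.imwrite('pics/w7c.png',np.hstack([a,b]))
E
```

```text
tcp [0.4471 0.16   0.0344] R [[-0.944, 0.331, 0.0], [0.331, 0.944, 0.0], [-0.0, 0.0, -1.0]] w 0.5039119830448028 t 10.3833
plug [(0.68, [268, 329, 296, 375])]
[(0.7, [213.3, 289.7, 266.4, 334.8]), (0.62, [320.3, 244.3, 340.2, 259.2]), (0.58, [223.8, 235.5, 263.7, 269.2])]
```

View pics/w7c.png

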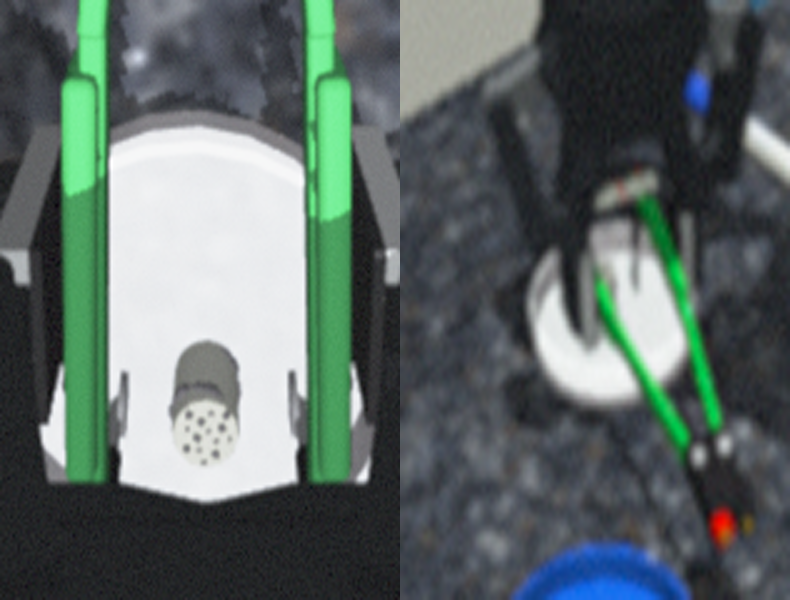

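Plug top at (283,364), with the plates on either side at rows 343–368, level and clear. Step 2 is held, so I squeeze toward 34 mm (0.40), raising 1 mm for the finger swing.

{"api": "drive_tool", "payload": {"rows": [[0, 0, 0, 0, 0, 0, 0.49], [0, 0, 0, 0, 0, -0.0003, 0.475], [0, 0, 0, 0, 0, -0.0003, 0.46], [0, 0, 0, 0, 0, -0.0003, 0.445], [0, 0, 0, 0, 0, 0, 0.43], [0, 0, 0, 0, 0, 0, 0.415], [0, 0, 0, 0, 0, 0, 0.41], [0, 0, 0, 0, 0, 0, 0.41]]}}

```text
time: 11.25
tool_pos: [0.4469, 0.1599, 0.0352]
tcp_rot: [-0.527, -3.097, 0.0]
wrist_force: [0.7, 0.3, -1.1]
width: 0.413
grip_force: 8.0
```

{"api": "drive_tool", "payload": {"rows": [[0, 0, 0, 0, 0, 0, 0.405], [0, 0, 0, 0, 0, 0, 0.4], [0, 0, 0, 0, 0, 0, 0.4], [0, 0, 0, 0, 0, 0, 0.4]]}}

```text
time: 11.58
tool_pos: [0.4469, 0.1599, 0.0352]
tcp_rot: [0.527, 3.097, -0.0]
wrist_force: [0.2, -0.2, -0.6]
width: 0.403
grip_force: 8.5
```

```bash
python3 - <<'E'
from h import *
st,p,o=look(['plug'],'w8.png')
a=cv2.resize(cv2.imread('pics/w8.png')[270:400,220:350],(520,600),interpolation=cv2.INTER_CUBIC)
s=read_camera('scene');save(s,'s8.png')
b=cv2.resize(cv2.imread('pics/s8.png')[222:242,232:262],(280,600),interpolation=cv2.INTER_CUBIC)
cv2.imwrite('pics/w8c.png',np.hstack([a,b]))
E
```

```text
tcp [0.4469 0.1599 0.0352] R [[-0.944, 0.331, 0.0], [0.331, 0.944, -0.0], [-0.0, -0.0, -1.0]] w 0.4034950379193746 t 11.5833
plug [(0.81, [267, 331, 298, 375])]
```

View pics/w8c.png

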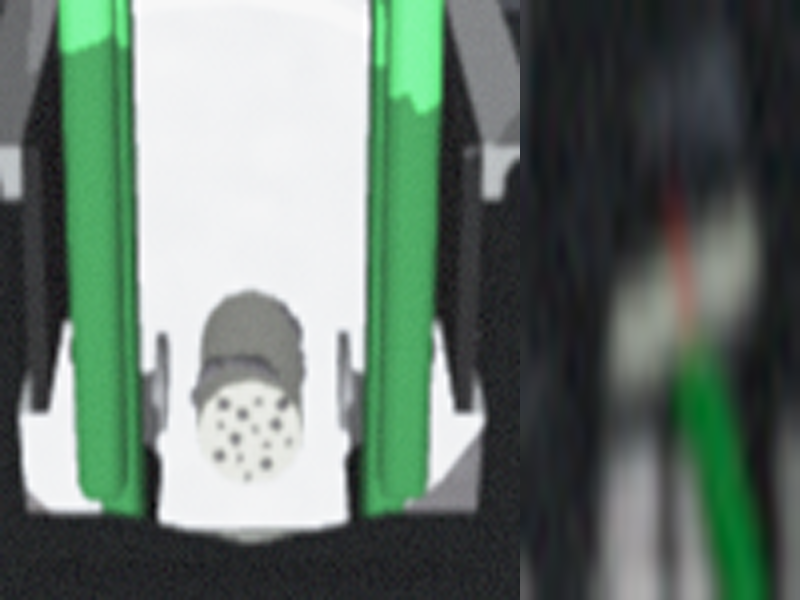

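The red line and pointer merge into one straight line in the scene crop. The plates measure about 22.5 mm apart at (262,355) and (305,355), with the plug centred at (282,363). A hair of trim, then settle and hand in.

{"api": "drive_tool", "payload": {"rows": [[0, 0, 0, 0, 0, 0, 0.397], [0, 0, 0, 0, 0, 0, 0.397], [0, 0, 0, 0, 0, 0, 0.397], [0, 0, 0, 0, 0, 0, 0.397], [0, 0, 0, 0, 0, 0, 0.397], [0, 0, 0, 0, 0, 0, 0.397]]}}

```text
time: 12.23
tool_pos: [0.4469, 0.1599, 0.0352]
tcp_rot: [-0.527, -3.097, 0.0]
wrist_force: [-0.5, 0.4, 0.3]
width: 0.398
grip_force: 8.7
```

```bash
python3 -c "
from h import *
s=status.read_state();print(s['width'],s['grip_force'],s['tool_pos'],abs(s['joint_vel']).max())
print(workorder.finish_job())"
```

```text
0.39845670014467527 8.67086872458458 [0.44688659 0.15992543 0.03516003] 0.002076208750017113
the job is handed in; nothing more can be done
None
```

I handed in the job at about 12 s with the forceps held still around the plug, the pointer on the red line and the plates measured about 22 mm apart; no verdict came back.

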